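# Turn the wooden page of the nursery board book

### The arm

A 6-joint arm with a two-finger parallel gripper is mounted at the origin on the work surface. World frame = base frame: x ahead of the robot, y to its left, z up, the work surface at z = 0. Lengths are in mm, angles in rad, forces in N, time in s.
With the tool pointing down it reaches from about 275 to 1000 mm from the base axis. Payload 8.4 kg.
Tool frame: the origin (TCP) lies at the very end of the fingers, on their centre line; the grasp point (between the pads) lies 19 mm behind it; z points along the fingers, y is the direction in which the jaws open and shut (so a half turn about z gives the same grasp; the last joint's range is limited). The gripper opens to 85 mm and grips with 20 to 120 N. Pads are 22 mm wide; open, the fingers measure 114 mm over their backs; the gripper's body (76 mm by 85 mm) begins 54 mm behind the grasp point. The pads swing forward as they close: fully open they stand 13 mm farther back than shut.
Start: joints at [1.182, 0.353, 1.633, -0, 1.155, -0.002], TCP at [235.765, 578.829, 231.281] pointing down, gripper open.
Joint ranges: [-2.63, 2.63], [-0.92, 2.1], [0.06, 2.66], [-1.3, 4.44], [0, 2.69], [-3.02, 3.02]. Speed limits (rad/s): [2.22, 2.22, 2.79, 3.14, 3.14, 3.14].

### API

Orientations are given as [roll, pitch, yaw] about the fixed x, y, z axes, in that order (R = Rz(yaw) Ry(pitch) Rx(roll)).
In Python, from rig import r gives the robot as it stands.
- The arm moves only by the tool jog_arm, never from a script. Its argument "increments" is text: rows parted by semicolons, each of 7 numbers parted by spaces: the shift along the tool's x, y, z in cm, then the turn, a rotation vector about the tool's x, y, z in rad, then the opening, from -1 (shut) to 1 (fully open). A call has exactly 8 rows; each row shifts and turns the commanded pose from where the row before left it, along the tool's axes as they then stand; what a row does not reach is not made up. A row lasts 1/10 s, in which the tool goes at most 50 mm and 8.59 degrees, less where a joint would pass 70% of its speed; a pose out of reach is approached as far as the arm can. A call with a gripper value outside its range is refused whole. The fingers move at their own pace and stop on an object; "squeeze" is the grip in N (left out, the last holds). Time passes only in rows, so rows that do not move let the fingers close, or fill a call up. It gives the time, the measured TCP pose, the force and the opening at its end, in the units of the state.
- r.sense(): the state, without advancing time (a new reading comes with each control period).
- r.grab_frame(name): name is "scene" or "top" or "wrist"; returns the picture (384x512x3 uint8, red, green, blue); there is no depth.
- r.camera_info(name): a dict with "K" (3x3 intrinsics, pixels), "rvec" (rotation vector, rad) and "tvec" (3), from world to camera coordinates, as OpenCV has them. Camera axes: x right, y down, z forward; pixel columns grow to the right and rows downward; lengths in mm; the calibration is good to about 2 mm. A picture is of the moment at which its call begins: read the wrist's pose just before it. camera_info takes no time and is no camera call; for the wrist camera it gives the pose at the moment of the call.
- r.sign_off(): hands the job in, once; it reports no verdict.
The state is a dict: "clock": time; "qpos": joint angles; "qvel": joint speeds; "joint_efforts": joint torques, N m; "eef_pos": TCP position; "tcp_rot": TCP orientation; "contact_force": force on the tool from outside, world axes, zero at the start; "wrist_torque": the same for the moment, N m; "opening": opening from 0.0 (shut) to 1.0 (fully open).
Only numpy, scipy, OpenCV 4.12 (cv2) and the standard library are available. Lean on these libraries where they do the work, as an engineer would, in place of code of your own. Each camera call takes 0.05 s, during which the arm holds its last target.

### The job

Turn the half-raised wooden page of the board book over its ringed spine, pushing it with the fingertips until it lies flat on the other side of the book, then take the hand away. Only push and press the page: do not pinch it, do not slap it over or press hard, and leave the bowl, mug and bottle where they stand.

Things in the scene. Friction and masses are not known exactly. Their poses are not given: they have to be found in the camera images.
- book: Board book of wood, open and fixed to the tiled shelf (it cannot slide). Origin at the shelf surface under the middle of the spine; x runs along the spine, y points across it to the side where the page must end, z up. One cover on each side of the spine, 190 mm along x, reaching 140 mm out from the spine, 12 mm high on top.
- spine (a point): Middle of the page's hinge axis, 20 mm above the shelf, inside the steel binder rings (25 mm across). The axis runs along the book's x.
- page (a joint): Angle of the page about the spine in rad: 0 = flat on the book's -y side, 1.571 = upright, 3.142 = flat on the +y side, where a stop ends its travel. Starts partly raised (0.4 to 0.75). The hinge is stiff: the page stays wherever it is left and does not fall, so it must be pushed the whole way; about 2 to 3 N at its free edge moves it.
- page_edge (a point): Middle of the page's free edge, 126 mm from the hinge axis, half-way through the thickness. The page is a rigid plywood leaf, 170 mm along the spine, from 6 to 126 mm out from the axis; 8 mm thick at its rim, 12 mm where its two tactile panels (146 x 96 mm, centred 66 mm out from the axis) cover it: grey with wooden discs on the face that looks up at the start, cork with wooden bars on the face that looks down at the start and up when turned. The point moves with the page.
- bowl: Loose white plastic bowl, 124 mm across, 50 mm high, a bystander. Origin at the centre of its underside.
- mug: Loose white ceramic mug, 80 mm across, 90 mm high, with a handle, a bystander. Origin at the centre of its underside.
- bottle: Loose glass feeding bottle with white collar and teat, 62 mm across, 173 mm high, a bystander. Origin at the centre of its underside.

How it is judged (in metres and radians):
On the way, in this order (a step that is already met when the one before it is completed fails the run):
1. the fingers are pushing the page as it passes upright (between 80 and 130 degrees) (value of joint page between 1.4 and 2.27 rad and contact force between the fingers and book above 0.2 N), for 0.1 s.
2. the page lies flat on the other side (value of joint page above 3.06159 rad), for 0.2 s.
At the end, for the whole second after the job is handed in: The page lies flat on the +y side of the spine (within 0.08 rad, about 10 mm at its free edge), at rest and let go, and the bowl, mug and bottle stand upright within 30 mm of where they were (value of joint page above 3.06159 rad and velocity of joint page below 0.1 rad/s and contact force between each of the arm, the fingers and book below 0.1 N and distance of each of bowl, mug, bottle from where it was at the start of the episode below 0.03 m and angle between each of bowl, mug, bottle's own z axis and vertical below 0.1 rad); the robot touches nothing.
It fails at once if the page is pinched: the fingers bear on both of its faces at once (contact force between the fingers and page_c1 above 0.5 N and contact force between the fingers and page_c2 above 0.5 N).
It fails at once if the page is slapped over (faster than 5 rad/s) (velocity of joint page above 5 rad/s).
It fails at once if the book is pressed with more than 60 N (contact force between the fingers and book above 60 N).
It fails at once if the bowl, mug or bottle is lifted, knocked over or pushed more than 30 mm (distance of any of bowl, mug, bottle from where it was at the start of the episode above 0.03 m or angle between any of bowl, mug, bottle's own z axis and vertical above 0.3 rad).
It also fails if it takes over 42 s, if anything falls off the work surface, if the arm or the gripper's body presses on something with over 40 N, if the wrist force passes 120 N, or if a joint passes its speed limit or range.

## Working session

There is one attempt and no reset: what is moved stays moved. The work goes in short steps, Python scripts to look and compute and a tool call to move; the robot and the scene stay as the last step left them, time stands still between calls to the robot, and variables do not carry over. Pictures are saved under pics/ and viewed, and the job is handed in when it is done.

Besides the shell and the picture viewer there is one more tool, called after "Emit:" as name(argument=value, ...) on one line, values as JSON. jog_arm: Moves the arm, as the interface text tells. Its arguments: {"type":"object","properties":{"increments":{"type":"string"},"squeeze":{"type":"number"}},"required":["increments"]}

```bash
mkdir -p pics; ls; python3 - <<'E'
from rig import r
import cv2
print(r.sense())
for n in ["scene","top","wrist"]:
    print(n,r.camera_info(n)); cv2.imwrite(f"pics/{n}0.png",r.grab_frame(n)[:,:,::-1])
E
```

```text
pics
{'clock': 0.0, 'qpos': array([ 1.18161940e+00,  3.53642620e-01,  1.63412395e+00,  1.21609278e-05,
        1.15517485e+00, -2.38721301e-03]), 'qvel': array([-0.00050221, -0.00131832, -0.00070205,  0.00127437, -0.00115533,
       -0.00044336]), 'joint_efforts': array([ 7.36696547e-04, -6.05252981e+01, -3.42062545e+01,  2.97056170e-05,
        9.36709024e-03,  1.08424169e-05]), 'eef_pos': array([235.57487317, 578.40580173, 230.56947958]), 'tcp_rot': array([-3.14024392e+00, -1.43387400e-05,  2.75479801e+00]), 'contact_force': array([0.2371779 , 0.0389544 , 0.22208265]), 'wrist_torque': array([ 0.05277965, -0.00430011, -0.02951826]), 'opening': 1.0000756946313465}
scene {'K': array([[471.98400053,   0.        , 246.90250533],
       [  0.        , 471.98400053, 191.26598577],
       [  0.        ,   0.        ,   1.        ]]), 'rvec': array([ 1.37369796,  2.42369188, -0.71648883]), 'tvec': array([ 344.55992754, -438.65970764, 1712.03306247])}
top {'K': array([[411.93543915,   0.        , 252.9068554 ],
       [  0.        , 411.93543915, 192.64130269],
       [  0.        ,   0.        ,   1.        ]]), 'rvec': array([ 2.1593119 , -2.13942863,  0.18355146]), 'tvec': array([ -11.92864091,  634.07879188, 1015.25378849])}
wrist {'K': array([[288.75252051,   0.        , 256.57440595],
       [  0.        , 288.75252051, 189.7522215 ],
       [  0.        ,   0.        ,   1.        ]]), 'rvec': array([-2.39587155, -1.61169218, -0.23826278]), 'tvec': array([-624.927069  ,  -39.84619774,  378.2185972 ])}
```

View pics/scene0.png

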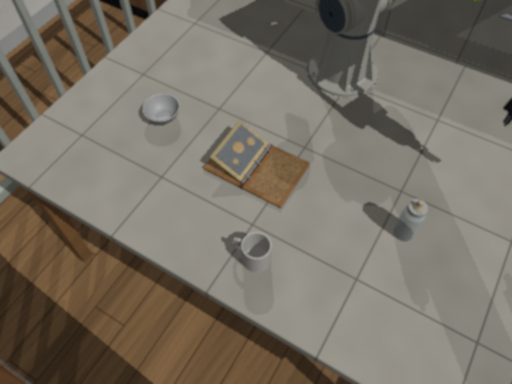

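View pics/top0.png

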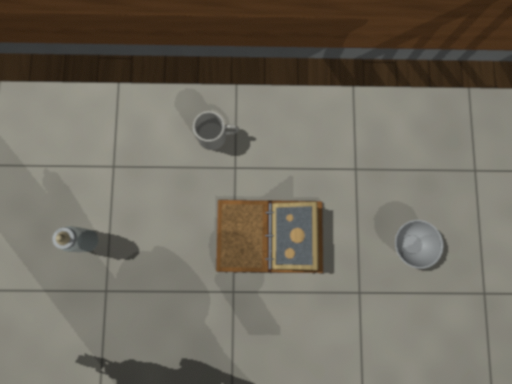

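View pics/wrist0.png

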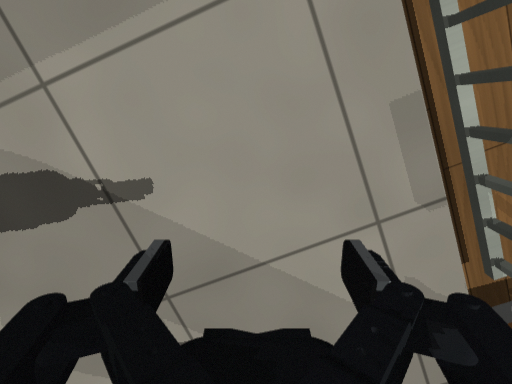

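The top view has image up = world +x and image right = −y. The page (grey with discs) is on the right, so it turns towards image left (+y). Next I'll measure it.

```bash
cat > h.py <<'E'
import numpy as np, cv2
def cam(ci):
    R=cv2.Rodrigues(ci["rvec"])[0]; t=np.asarray(ci["tvec"]).ravel(); return ci["K"],R,t
def ray(ci,p):
    K,R,t=cam(ci); d=R.T@np.linalg.inv(K)@np.array([p[0],p[1],1.]); return -R.T@t,d/np.linalg.norm(d)
def onz(ci,p,z):
    c,d=ray(ci,p); return c+d*(z-c[2])/d[2]
def proj(ci,X):
    K,R,t=cam(ci); return cv2.projectPoints(np.array(X,float).reshape(-1,3),ci["rvec"],ci["tvec"],K,None)[0].reshape(-1,2)
def tri(c1,p1,c2,p2):
    a,d=ray(c1,p1); b,e=ray(c2,p2)
    s=np.linalg.lstsq(np.c_[d,-e],b-a,rcond=None)[0]; return (a+s[0]*d+b+s[1]*e)/2, np.linalg.norm(a+s[0]*d-b-s[1]*e)
E
python3 - <<'E'
import cv2
a=cv2.imread('pics/top0.png')[185:285,205:335]; cv2.imwrite('pics/topz.png',cv2.resize(a,None,fx=6,fy=6,interpolation=cv2.INTER_CUBIC))
a=cv2.imread('pics/scene0.png')[115:215,195:320]; cv2.imwrite('pics/scenez.png',cv2.resize(a,None,fx=6,fy=6,interpolation=cv2.INTER_CUBIC))
E
```

```text
(no output)
```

View pics/topz.png

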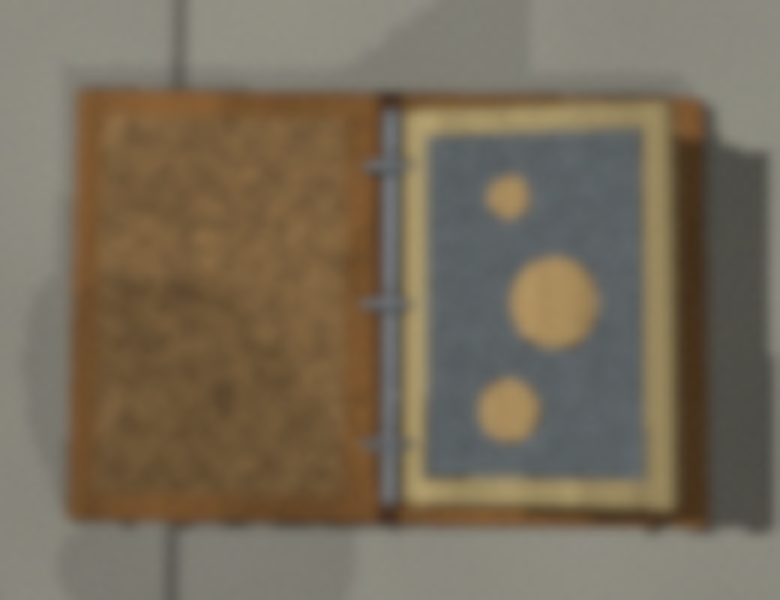

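View pics/scenez.png

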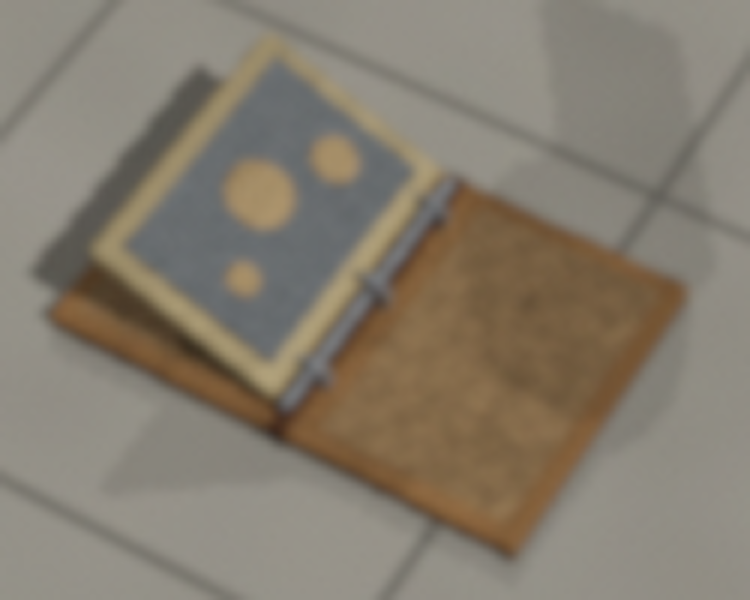

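Zoomed: top view spine line is at zoom (390,95)–(390,515), the page's free-edge corners at (668,102) and (676,512). The same corners in the scene view are at (93,248) and (272,38).

```bash
python3 - <<'E'
from rig import r
from h import *
T=r.camera_info("top");S=r.camera_info("scene")
zt=lambda x,y:((x+.5)/6-.5+205,(y+.5)/6-.5+185)
zs=lambda x,y:((x+.5)/6-.5+195,(y+.5)/6-.5+115)
for p in [(78,90),(70,518),(705,528),(705,100)]: print("cover",onz(T,zt(*p),12).round(1))
for p in [(685,290),(512,552),(50,315)]: print("coverS",onz(S,zs(*p),12).round(1))
for p in [(390,104),(389,510)]: print("spine",onz(T,zt(*p),20).round(1))
for p in [(448,183),(287,408)]: print("spineS",onz(S,zs(*p),20).round(1))
for a,b in [((668,102),(93,248)),((677,512),(272,38))]: print("edge",tri(T,zt(*a),S,zs(*b)))
for n,p,z in [("bowl",(420,245),50),("mug",(209,127),90),("bottle",(65,238),173)]: print(n,onz(T,p,z).round(1))
import scipy.spatial.transform as st
C,d=ray(r.camera_info("wrist"),(256,190)); s=r.sense(); print("wristcam",C,d,s["eef_pos"])
Rm=st.Rotation.from_euler('xyz',s["tcp_rot"]).as_matrix(); print(Rm.round(3), Rm.T@(C-s["eef_pos"]))
E
```

```text
cover [620.2  87.2  12. ]
cover [433.5  86.8  12. ]
cover [ 431.2 -188.4   12. ]
cover [ 618.5 -191.8   12. ]
coverS [438.7  88.7  12. ]
coverS [623.7  88.1  12. ]
coverS [ 620.8 -187.9   12. ]
spine [614.2 -50.9  20. ]
spine [438.1 -50.7  20. ]
spineS [445.7 -49.7  20. ]
spineS [612.  -48.5  20. ]
edge (array([ 608.97566515, -164.06044113,   72.88875815]), np.float64(1.5786049297510338))
edge (array([ 438.56597062, -165.49942205,   62.32734554]), np.float64(4.6919044099853515))
bowl [ 503.5 -433.    50. ]
mug [795.3 107.5  90. ]
bottle [508.5 412.8 173. ]
wristcam [169.37282422 606.03468047 373.26687275] [ 0.26859178 -0.11184005 -0.95673939] [235.62531521 578.50836333 230.74739613]
[[-0.926  0.377 -0.   ]
 [ 0.377  0.926 -0.001]
 [ 0.    -0.001 -1.   ]] [  71.74466121    0.35494205 -142.51831292]
```

Book: spine centre is about (527, −50, 20), axis along world x, page at about 0.4 rad. The bystanders are well clear of the work area. I'll swing over now with the gripper shutting, passing above the bottle.

Emit:
jog_arm(increments="-2 0 -2 0 0 0.03 -1; -3.5 0 -2 0 0 0.06 -1; -4.7 0 -1 0 0 0.077 -1; -4.7 0 0 0 0 0.077 -1; -4.7 0 0 0 0 0.077 -1; -4.7 0 0 0 0 0.077 -1; -4.7 0 0 0 0 0.077 -1; -4.7 0 0 0 0 0.077 -1", squeeze=30)

```text
clock: 0.95
eef_pos: [506.8, 382.2, 280.9]
tcp_rot: [-3.141, 0.0, 2.2]
contact_force: [-0.0, -0.3, 0.7]
opening: 0.001
```

Emit:
jog_arm(increments="-3.6 -2.6 0 0 0 0.079 -1; -3.8 -2.3 0 0 0 0.079 -1; -4 -2 0 0 0 0.079 -1; -4.1 -1.7 0 0 0 0.079 -1; -4.3 -1.4 0 0 0 0.079 -1; -4.4 -1 0 0 0 0.079 -1; -4.4 -0.7 0 0 0 0.079 -1; -4.5 -0.3 0 0 0 0.079 -1")

```text
clock: 1.75
eef_pos: [507.5, 24.0, 281.2]
tcp_rot: [-3.142, 0.0, 1.568]
contact_force: [1.7, -0.3, -0.1]
opening: -0.002
```

Emit:
jog_arm(increments="-4.4 0.5 0 0 0 0 -1; -4.4 0.5 0 0 0 0 -1; -4.4 0.5 0 0 0 0 -1; -4.4 0.5 0 0 0 0 -1; -4.4 0 0 0 0 0 -1; -3 0 0 0 0.06 0 -1; 0 0 0 0 0.1 0 -1; 0 0 0 0 0.1 0 -1")

```text
clock: 2.55
eef_pos: [528.0, -225.0, 281.6]
tcp_rot: [3.14, -0.264, 1.57]
contact_force: [-0.6, -0.1, -0.3]
opening: -0.002
```

Emit:
jog_arm(increments="0 0 0 0 0.1 0 -1; 0 0 0 0 0.1 0 -1; 0 0 0 0 0.1 0 -1; 0 0 0 0 0.1 0 -1; 0 0 0 0 0.1 0 -1; 0 0 0 0 0.025 0 -1; 0 0 0 0 0 0 -1; 0 0 0 0 0 0 -1")

```text
clock: 3.35
eef_pos: [528.1, -224.1, 281.4]
tcp_rot: [3.141, -0.783, 1.571]
contact_force: [0.3, -0.1, 0.6]
opening: 0.0
```

```bash
python3 - <<'E'
from rig import r
import cv2,numpy as np
a=r.grab_frame("wrist")[:,:,::-1]; b=r.grab_frame("scene")[:,:,::-1]
b=cv2.resize(b[20:260,100:420],None,fx=1.6,fy=1.6)
cv2.imwrite("pics/w1.png",a);cv2.imwrite("pics/s1.png",b)
E
```

```text
(no output)
```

View pics/w1.png

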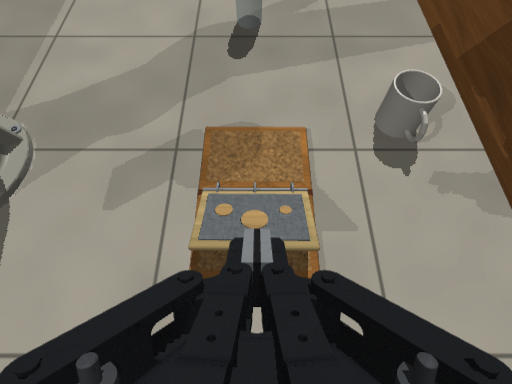

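View pics/s1.png

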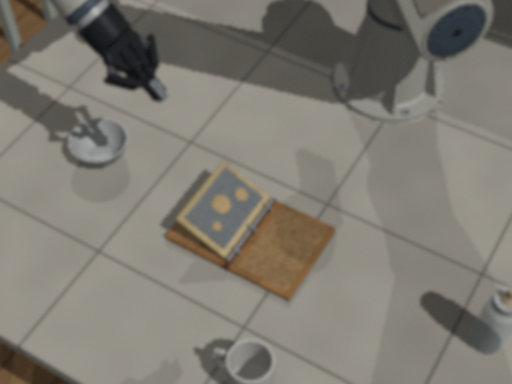

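Fingers are centred on the page in x, with the page edge at wrist row ~247. Going down and then in under the edge.

Emit:
jog_arm(increments="-1.2 0 1.4 0 0 0 -1; -2.4 0 2.5 0 0 0 -1; -2.6 0 2.8 0 0 0 -1; -2.6 0 2.8 0 0 0 -1; -2.6 0 2.6 0 0 0 -1; -1.7 0 2 0 0 0 -1; 0 0 1 0 0 0 -1; 0 0 1 0 0 0 -1")

```text
clock: 4.25
eef_pos: [527.9, -202.2, 74.4]
tcp_rot: [-3.141, -0.785, 1.571]
contact_force: [0.2, -0.5, 0.4]
opening: -0.002
```

Emit:
jog_arm(increments="0 0 1 0 0 0 -1; 0 0 1 0 0 0 -1; 0 0 1 0 0 0 -1; 0 0 1 0 0 0 -1; 0 0 0.5 0 0 0 -1; 0 0 0 0 0 0 -1; 0 0 0 0 0 0 -1; 0 0 0 0 0 0 -1")

```text
clock: 5.05
eef_pos: [528.2, -171.7, 43.2]
tcp_rot: [3.141, -0.785, 1.571]
contact_force: [0.3, -0.3, 0.2]
opening: -0.001
```

```bash
python3 - <<'E'
from rig import r
import cv2,numpy as np
a=r.grab_frame("wrist")[:,:,::-1]; b=r.grab_frame("scene")[:,:,::-1]
b=cv2.resize(b[90:230,140:320],None,fx=2.8,fy=2.8)
cv2.imwrite("pics/c2.png",np.hstack([cv2.resize(a[100:384,100:412],None,fx=.95,fy=.95),b[:269,:]]) if 0 else b); cv2.imwrite("pics/w2.png",a)
print(r.sense()["contact_force"])
E
```

```text
[-0.36950266 -0.56421644  0.88424717]
```

View pics/c2.png

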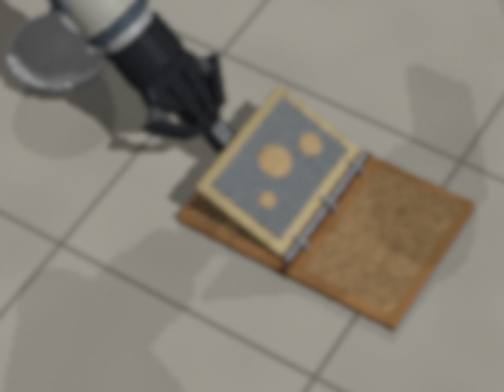

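View pics/w2.png

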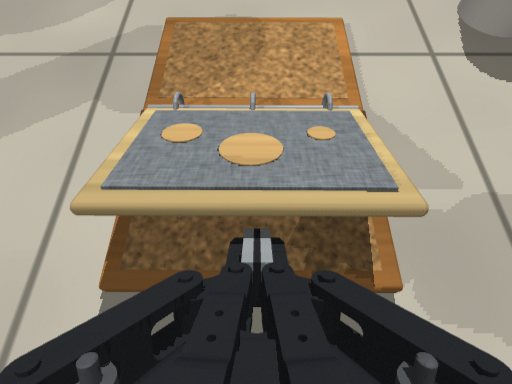

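The wrist view shows the rim's lower edge at row ~213 and the fingertips at row ~230. Next I'll compute the page angle.

```bash
python3 - <<'E'
from rig import r
from h import *
W=r.camera_info("wrist");s=r.sense()
c,d=ray(W,(256,213)); c2,d2=ray(W,(256,195))
for th in np.arange(.36,.7,.04):
    u=np.array([-np.cos(th),np.sin(th)]);t=np.array([np.sin(th),np.cos(th)])
    out=[]
    for off in(-4,4):
        P=np.array([527,*(np.array([-50,20])+126*u+off*t)]); out+=[proj(W,P)[0][1].round(1),P.round(0)]
    print(round(th,2),*out)
print("tip px",proj(W,s["eef_pos"]), proj(W,[528,74.-50,32]))
print("spine row",proj(W,[527,-50,20]))
E
```

```text
0.36 227.3 [ 527. -169.   61.] 216.1 [ 527. -167.   68.]
0.4 220.4 [ 527. -168.   65.] 208.3 [ 527. -164.   73.]
0.44 213.0 [ 527. -166.   70.] 199.8 [ 527. -162.   77.]
0.48 204.9 [ 527. -164.   75.] 190.7 [ 527. -160.   82.]
0.52 196.1 [ 527. -161.   79.] 180.9 [ 527. -157.   86.]
0.56 186.7 [ 527. -159.   84.] 170.5 [ 527. -155.   90.]
0.6 176.7 [ 527. -156.   88.] 159.6 [ 527. -152.   94.]
0.64 166.1 [ 527. -153.   92.] 148.0 [ 527. -149.   98.]
0.68 154.9 [ 527. -150.   96.] 135.9 [ 527. -145.  102.]
tip px [[252.59273027 242.72305828]] [[253.91773232  36.27216909]]
spine row [[252.41181736 107.25916904]]
```

Page angle is about 0.44, with a 12 mm gap to the finger flank. Insert 10 mm further, then push.

Emit:
jog_arm(increments="0 0 1 0 0 0 -1; 0.6 0 0 0 0 0 -1; 0.6 0 0 0 0 0 -1; 0.6 0 0 0 0 0 -1; 0.6 0 -0.2 0 0 0 -1; 0.6 0 -0.2 0 0 0 -1; 0.6 0 -0.2 0 0 0 -1; 0.6 0 -0.2 0 0 0 -1")

```text
clock: 5.95
eef_pos: [528.0, -139.9, 71.7]
tcp_rot: [-3.142, -0.785, 1.571]
contact_force: [-0.5, -0.3, -2.8]
opening: 0.003
```

```bash
cat > look.py <<'E'
import sys
from rig import r
import cv2,numpy as np
n=sys.argv[1]
s=r.sense(); print(s["eef_pos"].round(1),s["tcp_rot"].round(3),s["contact_force"].round(2),s["clock"])
a=r.grab_frame("wrist")[:,:,::-1]; b=r.grab_frame("scene")[:,:,::-1]
b=cv2.resize(b[90:230,140:320],None,fx=2.2,fy=2.2)[:308,:390]
cv2.imwrite(f"pics/{n}.png",np.hstack([cv2.resize(a,(400,300)),cv2.resize(b,(390,300))]))
E
python3 look.py p3
```

```text
[ 528.  -139.9   71.7] [-3.142 -0.785  1.571] [-0.48 -0.32 -2.81] 5.95
```

View pics/p3.png

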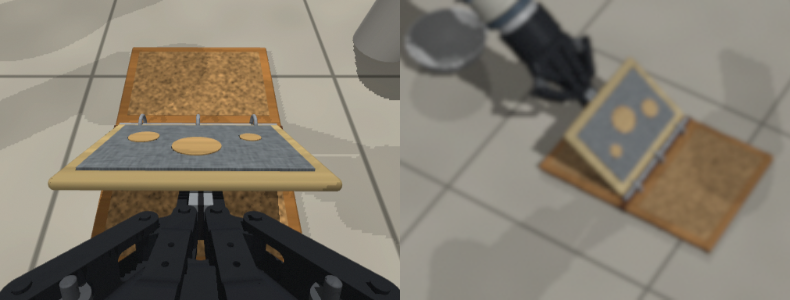

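Page is rising with about 2.8 N and is now at ~0.7 rad. I'll follow the arc, bringing the tool back towards vertical.

Emit:
jog_arm(increments="0.9 0 -0.2 0 -0.05 0 -1; 0.9 0 -0.2 0 -0.08 0 -1; 0.9 0 -0.2 0 -0.08 0 -1; 0.9 0 -0.2 0 -0.08 0 -1; 0.9 0 -0.2 0 -0.08 0 -1; 0.9 0 -0.2 0 -0.08 0 -1; 0.9 0 -0.2 0 -0.08 0 -1; 0.9 0 -0.2 0 -0.08 0 -1")

```text
clock: 6.85
eef_pos: [528.1, -87.0, 121.4]
tcp_rot: [3.14, -0.172, 1.571]
contact_force: [-0.4, -1.2, -1.5]
opening: 0.0
```

```bash
python3 look.py p4
```

```text
[528.1 -87.  121.4] [ 3.14  -0.172  1.571] [-0.36 -1.21 -1.52] 6.85
```

View pics/p4.png

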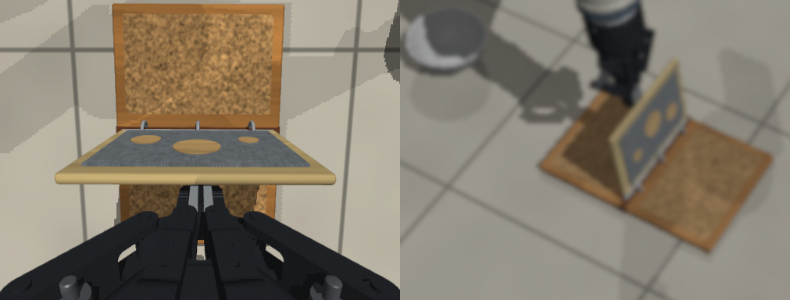

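Emit:
jog_arm(increments="0.8 0 0 0 -0.06 0 -1; 0.8 0 0 0 -0.06 0 -1; 0.8 0 0 0 -0.05 0 -1; 0.8 0 0.2 0 0 0 -1; 0.8 0 0.2 0 0 0 -1; 0.8 0 0.3 0 0 0 -1; 0.8 0 0.4 0 0 0 -1; 0.8 0 0.5 0 0 0 -1")

```text
clock: 7.75
eef_pos: [528.0, -22.9, 107.2]
tcp_rot: [-3.141, -0.006, 1.57]
contact_force: [0.8, -0.4, 0.5]
opening: 0.0
```

```bash
python3 look.py p5
```

```text
[528.  -22.9 107.2] [-3.141 -0.006  1.57 ] [ 0.76 -0.44  0.54] 7.75
```

View pics/p5.png

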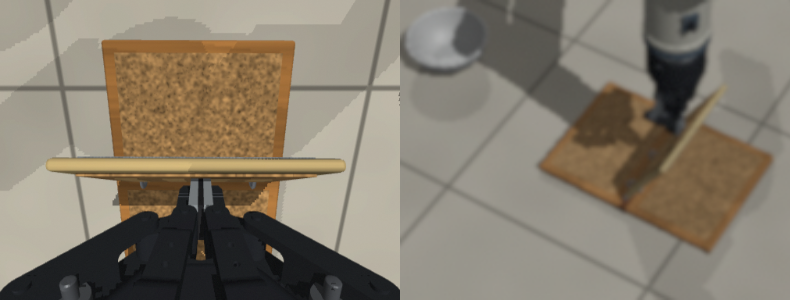

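Emit:
jog_arm(increments="0.4 0 0.2 0 0 0 -1; 0.4 0 0.2 0 0 0 -1; 0.4 0 0.2 0 0 0 -1; 0.4 0 0.2 0 0 0 -1; 0.4 0 0.2 0 0 0 -1; 0.4 0 0.2 0 0 0 -1; 0.4 0 0.2 0 0 0 -1; 0.4 0 0.2 0 0 0 -1")

```text
clock: 8.65
eef_pos: [528.0, 9.2, 91.7]
tcp_rot: [3.142, -0.005, 1.571]
contact_force: [-0.8, -1.4, -0.7]
opening: 0.001
```

```bash
python3 look.py p6; python3 - <<'E'
from rig import r
print(r.sense()["contact_force"])
E
```

```text
[528.    9.2  91.7] [ 3.142 -0.005  1.571] [-0.85 -1.43 -0.68] 8.65
[-0.05660567 -0.23440847 -0.34714018]
```

View pics/p6.png

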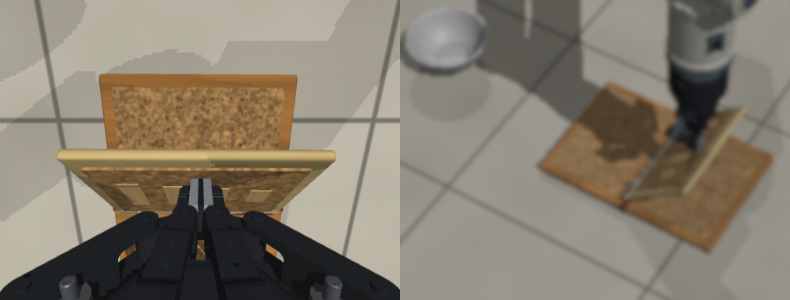

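Page is following the fingertip, at ~2.3 rad. Now pushing down.

Emit:
jog_arm(increments="0.2 0 0.6 0 0 0 -1; 0.2 0 0.6 0 0 0 -1; 0.2 0 0.6 0 0 0 -1; 0.2 0 0.6 0 0 0 -1; 0.1 0 0.6 0 0 0 -1; 0.1 0 0.6 0 0 0 -1; 0.1 0 0.6 0 0 0 -1; 0.1 0 0.6 0 0 0 -1")

```text
clock: 9.55
eef_pos: [527.9, 21.2, 43.3]
tcp_rot: [-3.141, -0.005, 1.571]
contact_force: [0.2, -0.6, -0.2]
opening: -0.003
```

```bash
python3 look.py p7
```

```text
[527.9  21.2  43.3] [-3.141 -0.005  1.571] [ 0.21 -0.57 -0.23] 9.55
```

View pics/p7.png

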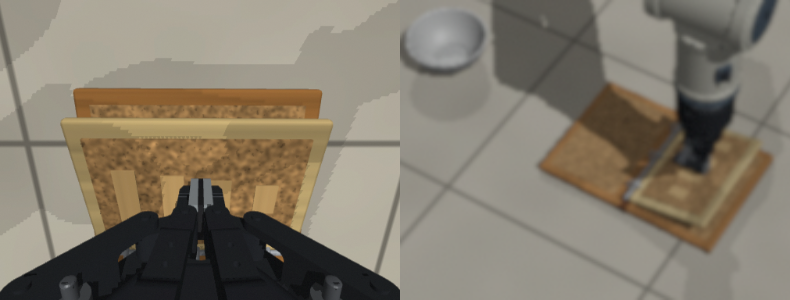

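Emit:
jog_arm(increments="0.1 0 0.3 0 0 0 -1; 0.1 0 0.3 0 0 0 -1; 0 0 0.3 0 0 0 -1; 0 0 0.3 0 0 0 -1; 0 0 0.2 0 0 0 -1; 0 0 0.1 0 0 0 -1; 0 0 0.1 0 0 0 -1; 0 0 0 0 0 0 -1")

```text
clock: 10.45
eef_pos: [527.9, 23.2, 27.8]
tcp_rot: [-3.141, -0.005, 1.571]
contact_force: [-0.4, 0.5, -0.0]
opening: -0.002
```

```bash
python3 look.py p8
```

```text
[527.9  23.2  27.8] [-3.141 -0.005  1.571] [-0.38  0.46 -0.02] 10.45
```

View pics/p8.png

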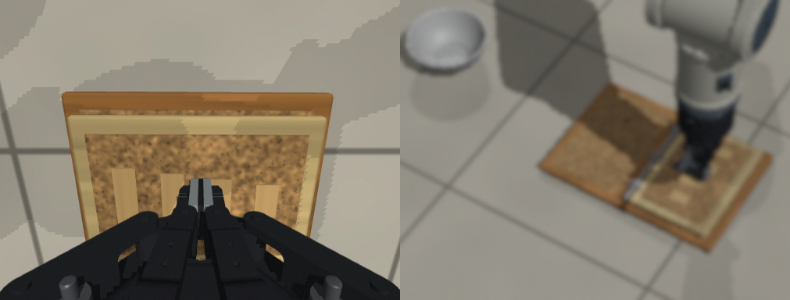

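Pressing down gently by small steps until the stop shows in the force.

Emit:
jog_arm(increments="0 0 0.1 0 0 0 -1; 0 0 0.1 0 0 0 -1; 0 0 0 0 0 0 -1; 0 0 0.1 0 0 0 -1; 0 0 0 0 0 0 -1; 0 0 0 0 0 0 -1; 0 0 0 0 0 0 -1; 0 0 0 0 0 0 -1")

```text
clock: 11.35
eef_pos: [528.2, 23.3, 25.9]
tcp_rot: [3.141, -0.005, 1.571]
contact_force: [-4.6, 0.9, 16.1]
opening: -0.001
```

Firm stop at z=25.9 with 16 N: the page is on its stop. Lifting away.

Emit:
jog_arm(increments="0 0 -0.5 0 0 0 -1; 0 0 -1.5 0 0 0 -1; 0 0 -3 0 0 0 -1; 0 0 -4 0 0 0 -1; 0 0 -4 0 0 0 -1; 0 0 -3 0 0 0 -1; 0 0 -1 0 0 0 -1; 0 0 0 0 0 0 -1")

```text
clock: 12.15
eef_pos: [528.8, 22.4, 196.1]
tcp_rot: [3.139, -0.005, 1.571]
contact_force: [-0.6, 0.1, -0.7]
opening: 0.003
```

Emit:
jog_arm(increments="-3 0 0 0 0 0 -1; -4 0 0 0 0 0 -1; -4 0 0 0 0 0 -1; -4 0 0 0 0 0 -1; -4 0 0 0 0 0 -1; -2 0 0 0 0 0 -1; 0 0 0 0 0 0 -1; 0 0 0 0 0 0 -1")

```text
clock: 12.95
eef_pos: [527.0, -187.3, 192.0]
tcp_rot: [-3.139, -0.006, 1.569]
contact_force: [0.5, 0.5, -0.2]
opening: -0.002
```

```bash
python3 look.py p9; python3 - <<'E'
from rig import r
import cv2
cv2.imwrite("pics/t9.png",r.grab_frame("top")[:,:,::-1])
E
```

```text
[ 527.  -187.3  192. ] [-3.139 -0.006  1.569] [ 0.51  0.46 -0.2 ] 12.95
```

View pics/p9.png

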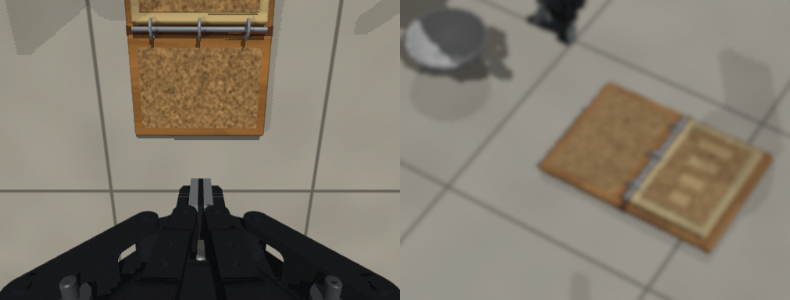

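View pics/t9.png

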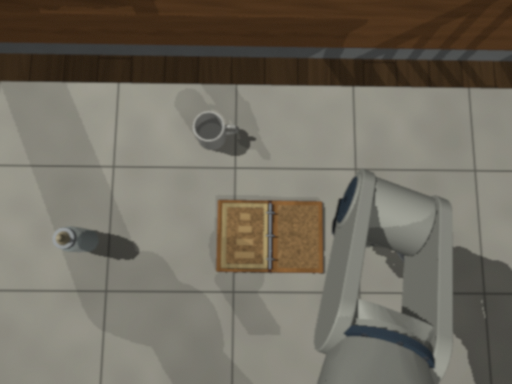

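The page lies flat on the left (+y) cover with its cork and bars up. The mug (209,127) and bottle (65,238) are at the same pixels as before, and the bowl looks unmoved in the scene view. The arm is clear.

```bash
python3 - <<'E'
from rig import r
print(r.sense()["qvel"].round(3)); print(r.sign_off())
E
```

```text
[ 0.003 -0.006 -0.005 -0.001  0.    -0.002]
the job is handed in; nothing more can be done
None
```

I turned the page over and handed the job in at about 13 s of the 42 s allowed. I put the shut fingertips under the free edge, starting at about 0.44 rad. From there I pushed it up past upright and pressed it down on the +y side, then lifted the hand clear.

- **Page flat:** the fingertips met a firm stop at z = 25.9 mm, where about 26 mm was expected for a flat page, with 16 N on the wrist. The last pictures show the page flat with the cork face up.
- **Bystanders:** the mug and bottle are at the same pixels as at the start. The bowl was hidden by the arm in the last top view. I checked it only by eye in the scene view, where it looks unmoved.
- **Weak check:** force readings at the ends of the moves around upright were 0.5–2 N, close to the sensor noise. That the fingers were pushing as the page passed upright rests mostly on the pictures, where the page follows the fingertips. I did not log the force continuously or measure the page's speed.

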